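# Break the stuck mixing lid free and hold it to drain

## Task

The mixing lid of the big paint tin is locked and its seal has stuck. Slide the rim lock fully outward, then pull the lid straight up by its bridge handle until the seal lets go, and finish while still holding it: still, level, centred over the tin and about 30 mm above the rim, clear of the tin all round, so that the paddle stays inside the tin and drains back into it. Keep the tin standing where it is and leave the other things on the bench alone.

Things in the scene. Friction and masses are not known exactly. Their poses are not given: they have to be found in the camera images.
- tin: Big upright paint tin standing loose on the bench: bare steel rims, plain white wrap, body diameter 160 mm, 173 mm over the rolled rim, 186 mm tall, about 4.5 kg with its contents. Origin: centre of its underside; axes as the closed lid's. The rolled rim is 8 mm high and sticks out 6 mm from the wall.
- tin_mouth (a point): Centre of the big tin's mouth, in the plane of the rim's top, 186 mm above the bench. z up, x and y as the closed lid's.
- lid: Grey mixing lid on the tin, about 0.5 kg. Its rubber bead has snapped under the springy lip of the mouth: pulled straight up it takes roughly 14 to 22 N at the peak (weight included), which comes within the first 3 mm; the pull then falls away quickly and from 10 mm up only the weight is left. Origin and axes as lid_seat.
- lid_seat (a point): Centre of the underside of the lid's disc (172 mm diameter, 12 mm thick); at tin_mouth while shut, so its height above tin_mouth is the opening. Lid axes: x to the pouring spout (ends 114 mm out), -x to the rim lock, y along the bridge handle, z up. Below the disc: a plug 26 mm deep and, 34 mm out on the spout side, the stirring paddle, 142 mm deep, 52 mm across.
- lid_handle (a point): Centre of the black grip bar of the lid's bridge handle: 118 mm long (y), 16 mm wide (x), 18 mm high, over the lid's centre, 56 mm above the disc's top (68 mm above its underside). Posts 14 mm thick stand 50 mm either side of the centre; 86 mm of bar is free between them. The drive fork beside it, 34 mm out on the spout side, is 23 mm high above the disc. Lid axes.
- lock_knob (a point): Centre of the rim lock's black upright thumb piece: 12 mm (lid x) by 16 mm (lid y), 24 mm high, its top 29 mm above the disc's top. Shut, it lies 58 mm from the lid's centre opposite the spout (lid -x), 17 mm above the disc's top. It stands on a steel slide (top 5 mm above the disc) whose claw grips under the tin's rolled rim. Lid axes.
- rim_lock (a joint): Travel of the rim lock in m: 0 = shut (claw under the rim, it holds that side of the lid down), 0.014 = fully outward at its stop. It slides straight away from the lid's centre, along the lid's -x, takes about 3 N, stays where it is left, and may start up to 2 mm out.
- small_tin_mid (a point): Bystander: a small closed paint tin, 100 mm diameter, 118 mm tall; this point is at its centre, half-way up. To be left alone.
- mixing_cup_mid (a point): Bystander: an empty white plastic mixing cup, 84 mm diameter at the rim, 105 mm tall; this point is at its centre, about half-way up. To be left alone.
- tape_roll_mid (a point): Bystander: a roll of paper masking tape lying flat, 110 mm diameter, 25 mm high; this point is at its centre. To be left alone.
There are look-alikes about, which are no part of the job. What is shaped like the tin but blue is not meant.

How it is judged:
By the outcome, as a careful person would: the job done as asked, in the order asked, and still so for the second after the job is handed in, while the arm keeps its last pose, push and grip.
It also fails if it takes over 46 s, if anything falls off the work surface, if the arm or the gripper's body presses on something with over 40 N, if the wrist force passes 120 N, or if a joint passes its speed limit or range.

## Robot

A 6-joint arm with a two-finger parallel gripper is mounted at the origin on the work surface. World frame = base frame: x ahead of the robot, y to its left, z up, the work surface at z = 0. Lengths are in m, angles in rad, forces in N, time in s.
With the tool pointing down it reaches from about 0.35 to 0.875 m from the base axis. Payload 15.5 kg.
Tool frame: the origin (TCP) lies midway between the tips of the shut fingers; the grasp point (between the pads) lies 19 mm behind it; z points along the fingers, y is the direction in which the jaws open and shut (so a half turn about z gives the same grasp; the last joint's range is limited). The gripper opens to 85 mm and grips with 20 to 120 N. Pads are 22 mm wide; open, the fingers measure 114 mm over their backs; the gripper's body (76 mm by 85 mm) begins 54 mm behind the grasp point. The pads swing forward as they close: fully open they stand 13 mm farther back than shut.
Start: joints at [-1.361, 0.494, 1.345, -0, 1.302, -0.096], TCP at [0.188, -0.596, 0.231] pointing down, gripper open.
Joint ranges: [-2.91, 2.91], [-0.82, 2.16], [0.22, 2.67], [-1.22, 4.37], [0.12, 2.79], [-3.08, 3.08]. Speed limits (rad/s): [1.89, 1.89, 2.57, 3.01, 3.01, 3.01].

## Interface

Orientations are given as a unit quaternion [x, y, z, w].
In Python, from workcell import monitor, eyes, bot gives the robot as it stands.
- The arm moves only by the tool arm_command, never from a script. Its argument "increments" is a list of rows, each an object of numbers: "tx", "ty", "tz": the shift along the tool's x, y, z in mm; "wx", "wy", "wz": the turn, a rotation vector about the tool's x, y, z in rad. In form: [{"tx": .., "ty": .., "tz": .., "wx": .., "wy": .., "wz": ..}, ...]. A call has 1 to 5 rows; each row shifts and turns the commanded pose from where the row before left it, along the tool's axes as they then stand; what a row does not reach is not made up. A row lasts 1/8 s, in which the tool goes at most 62.5 mm and 10.7 degrees, less where a joint would pass 70% of its speed; a pose out of reach is approached as far as the arm can. A call is refused whole if a number of a shift passes 62.5 or a number of a turn 0.188, either way. A call with a gripper value outside its range is refused whole. "fingers" is the closure, from -1 (fully open) to 1 (shut), set as the call begins (left out, the last holds). The fingers move at their own pace and stop on an object; "newtons" is the grip in N (left out, the last holds). Time passes only in rows, so rows that do not move let the fingers close. It gives the time, the measured TCP pose, the force and the opening at its end, in the units of the state.
- monitor.observe(): the state, without advancing time (a new reading comes with each control period).
- eyes.camera(name): name is "scene" or "top"; returns the picture (400x640x3 uint8, red, green, blue); there is no depth.
- eyes.calibration(name): a dict with "mtx" (3x3 intrinsics, pixels), "extrinsics" (4x4, takes a point from world to camera coordinates). Camera axes: x right, y down, z forward; pixel columns grow to the right and rows downward; lengths in m; the calibration is good to about 2 mm. A picture is of the moment at which its call begins. calibration takes no time and is no camera call.
- bot.close_job(): hands the job in, once; it reports no verdict.
The state is a dict: "time_s": time; "joint_pos": joint angles; "qd": joint speeds; "effort": joint torques, N m; "ee_pos": TCP position; "orientation": TCP orientation; "force": force on the tool from outside, world axes, zero at the start; "wrist_torque": the same for the moment, N m; "grip_width": finger opening in m.
Only numpy, scipy, OpenCV 4.12 (cv2) and the standard library are available. Lean on these libraries where they do the work, as an engineer would, in place of code of your own. Each camera call takes 0.05 s, during which the arm holds its last target.

## Working session

There is one attempt and no reset: what is moved stays moved. The work goes in short steps, Python scripts to look and compute and a tool call to move; the robot and the scene stay as the last step left them, time stands still between calls to the robot, and variables do not carry over. Pictures are saved under pics/ and viewed, and the job is handed in when it is done.

Besides the shell and the picture viewer there is one more tool, called as name([rows], argument=value, ...), one row to a line, values as JSON. arm_command: Moves the arm, as the interface text tells. Its arguments: {"type":"object","properties":{"increments":{"type":"array","items":{"type":"object","properties":{"tx":{"type":"number"},"ty":{"type":"number"},"tz":{"type":"number"},"wx":{"type":"number"},"wy":{"type":"number"},"wz":{"type":"number"}}}},"fingers":{"type":"number"},"newtons":{"type":"number"}},"required":["increments"]}

```bash
mkdir -p pics; ls; python3 - <<'E'
from workcell import monitor, eyes, bot
import cv2
print(monitor.observe())
for n in ("scene","top"):
    im=eyes.camera(n); cv2.imwrite(f"pics/{n}0.png",im[:,:,::-1]); c=eyes.calibration(n); print(n,c)
E
```

```text
pics
{'time_s': 0.0, 'joint_pos': array([-1.36048580e+00,  4.94192892e-01,  1.34615155e+00,  1.59009950e-06,
        1.30251645e+00, -9.54974299e-02]), 'qd': array([ 8.22711508e-04, -9.91342273e-05, -1.38755879e-03, -1.16554811e-03,
        4.35707340e-04,  1.42495110e-03]), 'effort': array([-6.80458441e-03, -8.82174110e+01, -3.83884978e+01, -4.93033804e-04,
        9.78077733e-03,  2.33904143e-05]), 'ee_pos': array([ 0.1880909 , -0.59563075,  0.23068731]), 'orientation': array([ 9.88332778e-01,  1.52308628e-01, -3.56173258e-05, -6.33117465e-04]), 'force': array([-0.4881393 , -0.43814667,  0.35038847]), 'wrist_torque': array([ 0.00530109, -0.00240554,  0.06249064]), 'grip_width': 0.0851736222401591}
scene {'mtx': array([[372.43770183,   0.        , 320.10997721],
       [  0.        , 372.43770183, 204.68714782],
       [  0.        ,   0.        ,   1.        ]]), 'extrinsics': array([[ 5.56425342e-01,  8.30896748e-01,  1.19656433e-03,
        -2.71965091e-01],
       [ 7.47726812e-01, -5.00100012e-01, -4.36811849e-01,
        -2.83305503e-01],
       [-3.62347143e-01,  2.43947886e-01, -8.99552098e-01,
         1.43038613e+00],
       [ 0.00000000e+00,  0.00000000e+00,  0.00000000e+00,
         1.00000000e+00]])}
top {'mtx': array([[399.87354513,   0.        , 321.9081818 ],
       [  0.        , 399.87354513, 200.95030211],
       [  0.        ,   0.        ,   1.        ]]), 'extrinsics': array([[ 0.00477233, -0.99995214,  0.00854067, -0.00450213],
       [-0.9912763 , -0.00585553, -0.1316701 ,  0.49864548],
       [ 0.13171381, -0.00783779, -0.9912568 ,  1.36948673],
       [ 0.        ,  0.        ,  0.        ,  1.        ]])}
```

View pics/scene0.png

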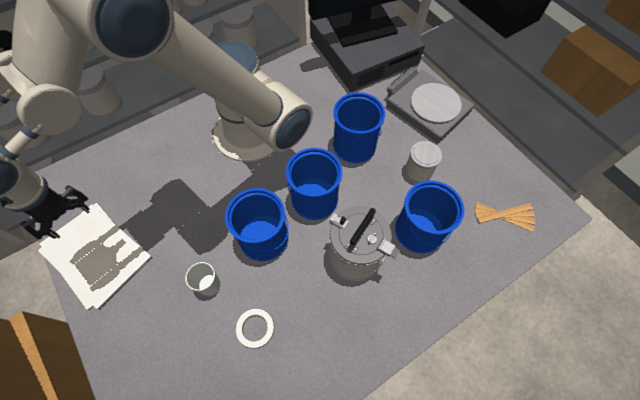

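View pics/top0.png

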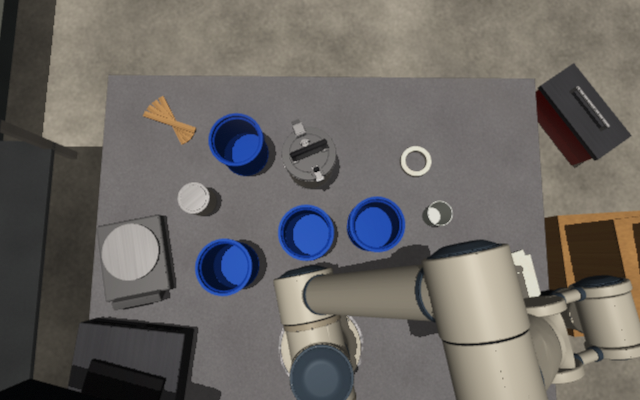

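The wanted tin, white with a grey lid, is at top (310,155) and scene (358,235). Four blue open tins could be mistaken for it: top (237,140), (307,232), (376,223), (226,266). The small closed tin is at (194,198) and the round plate is at (130,250). I choose the grey-lidded one and check it in close crops.

```bash
python3 - <<'E'
import cv2,numpy as np
a=cv2.imread("pics/top0.png")[110:200,265:355]; b=cv2.imread("pics/scene0.png")[190:290,315:415]
r=lambda i:cv2.resize(i,(400,500) if 0 else (400,400),interpolation=cv2.INTER_CUBIC)
cv2.imwrite("pics/crop0.png",np.hstack([r(a),r(b)]))
E
```

```text
(no output)
```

View pics/crop0.png

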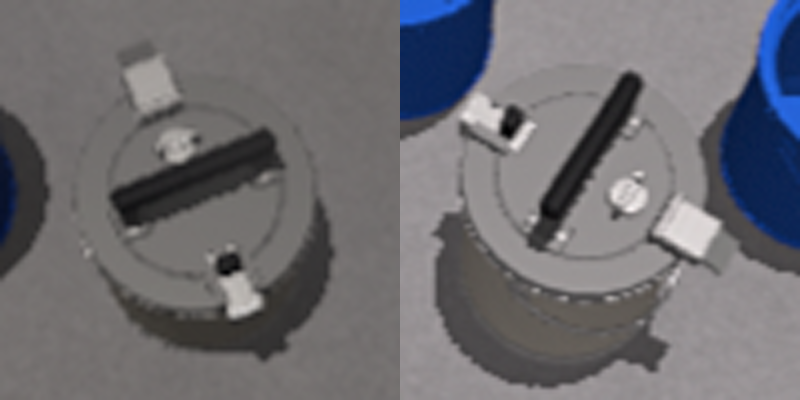

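The crops show the grey lid with its black bar. The lock knob is at top ≈(316,169) and scene ≈(343,220). The spout is at top ≈(298,127). Next I measure.

```bash
cat > h.py <<'E'
from workcell import monitor, eyes, bot
import cv2,numpy as np
def ray(n,uv):
    c=eyes.calibration(n);K=c["mtx"];E=c["extrinsics"];R=E[:3,:3];t=E[:3,3]
    d=R.T@np.linalg.inv(K)@np.array([uv[0],uv[1],1.]); return -R.T@t,d
def plane(n,uv,z):
    o,d=ray(n,uv); return o+d*(z-o[2])/d[2]
def tri(a,b):
    o1,d1=ray("top",a);o2,d2=ray("scene",b)
    s=np.linalg.lstsq(np.c_[d1,-d2],o2-o1,rcond=None)[0]
    p,q=o1+s[0]*d1,o2+s[1]*d2; return (p+q)/2,np.linalg.norm(p-q)
def proj(n,P):
    c=eyes.calibration(n);p=c["extrinsics"][:3,:3]@P+c["extrinsics"][:3,3];p=c["mtx"]@p;return p[:2]/p[2]
E
python3 - <<'E'
from h import *
res={}
for n,(x0,y0,x1,y1) in dict(top=(280,125,345,190),scene=(325,195,400,265)).items():
    im=cv2.imread(f"pics/{n}0.png")[y0:y1,x0:x1].max(axis=2)
    for th in (30,45,60):
        N,l,s,c=cv2.connectedComponentsWithStats((im<th).astype(np.uint8))
        for i in range(1,N):
            if s[i,4]>8:
                pts=np.argwhere(l==i)[:,::-1].astype(np.float32)
                r=cv2.minAreaRect(pts); print(n,th,s[i,4],(c[i]+[x0,y0]).round(2),r[1],r[2])
E
```

```text
top 30 29 [297.97 154.48] (2.683281421661377, 17.441329956054688) 63.43495178222656
top 45 239 [307.86 149.16] (8.534918785095215, 37.816261291503906) 66.80140686035156
top 45 18 [316.   169.11] (3.4785051345825195, 4.427187919616699) 71.56504821777344
top 60 357 [308.67 150.08] (9.639924049377441, 38.626182556152344) 68.5522689819336
top 60 356 [323.69 179.27] (22.130477905273438, 45.27692413330078) 59.47029495239258
top 60 20 [315.9 169.1] (4.0, 4.0) 90.0
scene 30 19 [366.16 217.05] (0.8320503830909729, 20.801258087158203) 33.6900634765625
scene 30 46 [362.02 229.89] (4.15163516998291, 39.65904235839844) 33.11134338378906
scene 30 9 [342.11 221.67] (2.2135939598083496, 3.7947328090667725) 71.56504821777344
scene 45 216 [362.4  226.33] (5.824352264404297, 41.325164794921875) 33.6900634765625
scene 45 20 [342.3 220.1] (2.971125364303589, 6.31364107131958) 21.801406860351562
scene 60 277 [361.26 228.58] (6.5360260009765625, 46.628143310546875) 32.61924362182617
scene 60 25 [342.2  220.36] (3.5777084827423096, 6.708203315734863) 26.56505012512207
```

```bash
python3 - <<'E'
from h import *
print(tri((307.9,149.2),(362.4,226.3)),tri((316,169.1),(342.3,220.2)))
print(plane("top",(307.9,149.2),.256),plane("scene",(362.4,226.3),.256))
k=plane("top",(316,169.1),.222);print(k,plane("scene",(342.3,220.2),.218))
# bar line ends, top crop & scene crop (4.444x, 4x)
T=lambda u,v:(265+u*.225,110+v*.225); S=lambda u,v:(315+(u-400)*.25,190+v*.25)
# bar top-face corners
a=plane("top",T(116,200),.262);b=plane("top",T(270,140),.262);print(a,b,np.linalg.norm(a-b),np.degrees(np.arctan2(*(a-b)[1::-1])))
a=plane("scene",S(545,207),.262);b=plane("scene",S(632,78),.262);print(a,b,np.linalg.norm(a-b),np.degrees(np.arctan2(*(a-b)[1::-1])))
# spout centre top
print("spout",plane("top",T(150,82),.198),plane("scene",S(688,230),.198))
print("lock slide", plane("top",T(240,295),.203))
# disc rim: edges
im=cv2.imread("pics/top0.png");g=cv2.cvtColor(im,cv2.COLOR_BGR2GRAY)
sub=cv2.resize(g[110:200,265:355],None,fx=4,fy=4,interpolation=cv2.INTER_CUBIC)
c=cv2.HoughCircles(cv2.GaussianBlur(sub,(0,0),2),cv2.HOUGH_GRADIENT,1,20,param1=40,param2=15,minRadius=95,maxRadius=125)
if c is not None:
  for q in c[0][:4]: print(q, plane("top",(265+(q[0]+.5)/4-.5,110+(q[1]+.5)/4-.5),.196))
g=cv2.cvtColor(cv2.imread("pics/scene0.png"),cv2.COLOR_BGR2GRAY)
sub=cv2.resize(g[190:290,315:415],None,fx=4,fy=4,interpolation=cv2.INTER_CUBIC)
c=cv2.HoughCircles(cv2.GaussianBlur(sub,(0,0),2),cv2.HOUGH_GRADIENT,1,20,param1=40,param2=15,minRadius=100,maxRadius=135)
if c is not None:
  for q in c[0][:4]: print(q, plane("scene",(315+(q[0]+.5)/4-.5,190+(q[1]+.5)/4-.5),.196))
E
```

```text
(array([0.62776757, 0.04262337, 0.24547831]), np.float64(0.0007082963838354724)) (array([0.57333004, 0.01784378, 0.21390892]), np.float64(0.0009916111945676345))
[0.62514835 0.04262811 0.256     ] [0.63052112 0.03878137 0.256     ]
[0.57183742 0.01821745 0.222     ] [0.574443   0.01617822 0.218     ]
[0.6054984 0.092221  0.262    ] [ 0.64754581 -0.0106572   0.262     ] 0.11113914064405486 112.23035352994212
[ 0.65070652 -0.01263571  0.262     ] [0.60892599 0.08936412 0.262     ] 0.11022512764534062 -67.72532359296072
spout [0.70782947 0.07388174 0.198     ] [0.702077   0.07660484 0.198     ]
lock slide [0.55295867 0.00889662 0.203     ]
[170.5 168.5 113.2] [0.63289645 0.04631629 0.196     ]
[194.5 204.5 111.8] [0.60407175 0.02721991 0.196     ]
[188.5 163.5 128.9] [0.62310697 0.04975634 0.196     ]
[139.5 282.5 104.5] [ 0.67400283 -0.02909117  0.196     ]
[153.5 266.5 124.5] [ 0.67016343 -0.01465667  0.196     ]
[173.5 177.5 109. ] [0.62572131 0.03483602 0.196     ]
```

```bash
cat >> h.py <<'E'
from scipy.spatial.transform import Rotation as Ro
C=np.array([.6275,.040]); AZ=np.radians(22.25); U=np.array([np.cos(AZ),np.sin(AZ)]); V=np.array([-U[1],U[0]])
def need(lx,ly,z,azdeg,C=C):
    s=monitor.observe(); R=Ro.from_quat(s["orientation"])
    a=np.radians(azdeg); Rt=Ro.from_matrix(np.c_[[np.cos(a),np.sin(a),0],[np.sin(a),-np.cos(a),0],[0,0,-1]])
    p=np.r_[C+lx/1e3*U+ly/1e3*V,z]
    print("target",p.round(4),"from",s["ee_pos"].round(4),"t",s["time_s"],"F",s["force"].round(2),"w",s["grip_width"])
    print("shift now-axes mm",(R.inv().apply(p-s["ee_pos"])*1e3).round(1),"target-axes",(Rt.inv().apply(p-s["ee_pos"])*1e3).round(1),"rotvec",(R.inv()*Rt).as_rotvec().round(4))
    d=p[:2]; print("lid coords now mm",((s["ee_pos"][:2]-C)@U*1e3).round(1),((s["ee_pos"][:2]-C)@V*1e3).round(1))
E
python3 -c "
from h import *
need(-30,0,.35,22.25)"
```

```text
target [0.5997 0.0286 0.35  ] from [ 0.1881 -0.5957  0.2307] t 0.1 F [ 0.1   0.53 -0.99] w 0.08525525738191128
shift now-axes mm [ 580.5 -471.6 -118.7] target-axes [ 617.4 -422.  -119.3] rotvec [-0.0011 -0.0001 -0.0826]
lid coords now mm -647.4 -422.0
```

arm_command([
  {"tz": -50},
  {"tz": -50,"wz": -0.083},
  {"tz": -20},
], fingers=1, newtons=30)

```text
validation failed for argument at $.in...
```

```bash
python3 -c "
from h import *
need(-30,0,.33,22.25)"
```

```text
target [0.5997 0.0286 0.33  ] from [ 0.1881 -0.5957  0.2307] t 0.1 F [ 0.1   0.53 -0.99] w 0.08525525738191128
shift now-axes mm [ 580.5 -471.6  -98.7] target-axes [ 617.4 -422.   -99.3] rotvec [-0.0011 -0.0001 -0.0826]
lid coords now mm -647.4 -422.0
```

arm_command([
  {"tx": 0,"ty": 0,"tz": -50,"wx": 0,"wy": 0,"wz": 0},
  {"tx": 0,"ty": 0,"tz": -50,"wx": 0,"wy": 0,"wz": -0.083},
  {"tx": 0,"ty": 0,"tz": -10,"wx": 0,"wy": 0,"wz": 0},
], fingers=1, newtons=30)

```text
time_s: 0.48
ee_pos: [0.1884, -0.597, 0.3446]
orientation: [0.981, 0.194, 0.0, 0.002]
force: [0.0, 0.6, -1.5]
grip_width: 0.0324
```

```bash
python3 -c "
from h import *
need(-30,0,.33,22.25)"
```

```text
target [0.5997 0.0286 0.33  ] from [ 0.1884 -0.597   0.3446] t 0.475 F [ 0.03  0.65 -1.55] w 0.03244149494564378
shift now-axes mm [ 618.3 -422.5   12. ] target-axes [ 617.6 -423.3   14.6] rotvec [0.0049 0.0009 0.0015]
lid coords now mm -647.6 -423.3
```

arm_command([
  {"tx": 41.2,"ty": -28.2,"tz": 0,"wx": 0,"wy": 0,"wz": 0},
  {"tx": 41.2,"ty": -28.2,"tz": 0,"wx": 0,"wy": 0,"wz": 0},
  {"tx": 41.2,"ty": -28.2,"tz": 0,"wx": 0,"wy": 0,"wz": 0},
  {"tx": 41.2,"ty": -28.2,"tz": 0,"wx": 0,"wy": 0,"wz": 0},
  {"tx": 41.2,"ty": -28.2,"tz": 0,"wx": 0,"wy": 0,"wz": 0},
])

```text
time_s: 1.1
ee_pos: [0.3258, -0.3857, 0.3404]
orientation: [0.981, 0.193, -0.0, -0.001]
force: [0.6, -0.2, 0.5]
grip_width: -0.0001
```

arm_command([
  {"tx": 41.2,"ty": -28.2,"tz": 0,"wx": 0,"wy": 0,"wz": 0},
  {"tx": 41.2,"ty": -28.2,"tz": 0,"wx": 0,"wy": 0,"wz": 0},
  {"tx": 41.2,"ty": -28.2,"tz": 0,"wx": 0,"wy": 0,"wz": 0},
  {"tx": 41.2,"ty": -28.2,"tz": 0,"wx": 0,"wy": 0,"wz": 0},
  {"tx": 41.2,"ty": -28.2,"tz": 0,"wx": 0,"wy": 0,"wz": 0},
])

```text
time_s: 1.72
ee_pos: [0.4629, -0.1772, 0.3405]
orientation: [0.981, 0.193, -0.0, -0.0]
force: [-0.1, -0.6, 0.4]
grip_width: 0.0
```

```bash
python3 -c "
from h import *
need(-30,0,.33,22.25)"
```

```text
target [0.5997 0.0286 0.33  ] from [ 0.4629 -0.1772  0.3405] t 1.725 F [-0.08 -0.62  0.44] w 1.3037528195564502e-05
shift now-axes mm [ 204.6 -138.7   10.5] target-axes [ 204.6 -138.7   10.5] rotvec [-0.0009  0.0008 -0.0002]
lid coords now mm -234.6 -138.7
```

arm_command([
  {"tx": 41,"ty": -27.7,"tz": 0,"wx": 0,"wy": 0,"wz": 0},
  {"tx": 41,"ty": -27.7,"tz": 0,"wx": 0,"wy": 0,"wz": 0},
  {"tx": 41,"ty": -27.7,"tz": 0,"wx": 0,"wy": 0,"wz": 0},
  {"tx": 41,"ty": -27.7,"tz": 0,"wx": 0,"wy": 0,"wz": 0},
  {"tx": 38,"ty": -25.7,"tz": 0,"wx": 0,"wy": 0,"wz": 0},
])

```text
time_s: 2.35
ee_pos: [0.5981, 0.0256, 0.3403]
orientation: [0.981, 0.193, -0.001, -0.0]
force: [-0.4, -1.1, -0.2]
grip_width: -0.0001
```

arm_command([
  {"tx": 0,"ty": 0,"tz": 30,"wx": 0,"wy": 0,"wz": 0},
  {"tx": 0,"ty": 0,"tz": 25,"wx": 0,"wy": 0,"wz": 0},
  {"tx": 0,"ty": 0,"tz": 0,"wx": 0,"wy": 0,"wz": 0},
])

```text
time_s: 2.72
ee_pos: [0.5964, 0.0242, 0.2839]
orientation: [0.981, 0.193, -0.002, -0.001]
force: [0.1, 0.5, 1.1]
grip_width: -0.0001
```

```bash
python3 - <<'E'
from h import *
need(-30,0,.207,22.25)
for n,(x0,y0,x1,y1) in dict(top=(265,110,355,200),scene=(315,170,415,270)).items():
    im=eyes.camera(n)[y0:y1,x0:x1,::-1]
    cv2.imwrite(f"pics/pre_{n}.png",cv2.resize(im,(400,400),interpolation=cv2.INTER_CUBIC))
a=cv2.imread("pics/pre_top.png");b=cv2.imread("pics/pre_scene.png");cv2.imwrite("pics/pre.png",np.hstack([a,b]))
E
```

```text
target [0.5997 0.0286 0.207 ] from [0.5964 0.0242 0.2839] t 2.725 F [0.06 0.49 1.1 ] w -8.369279436879023e-05
shift now-axes mm [ 5.2 -2.7 76.9] target-axes [ 4.8 -2.9 76.9] rotvec [-0.0021  0.0044  0.0001]
lid coords now mm -34.8 -2.9
```

View pics/pre.png

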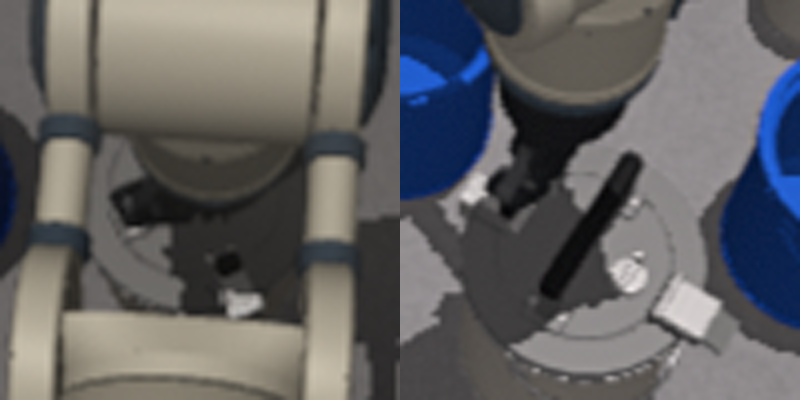

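The fingertips are at scene crop ≈(505,212), over the gap between knob and bar. In the top view the knob is at crop (229,262), unobstructed, and the bar is off to the side. I correct the small offset and go down.

arm_command([
  {"tx": 5,"ty": -3,"tz": 0,"wx": -0.002,"wy": 0.004,"wz": 0},
  {"tx": 0,"ty": 0,"tz": 25,"wx": 0,"wy": 0,"wz": 0},
  {"tx": 0,"ty": 0,"tz": 25,"wx": 0,"wy": 0,"wz": 0},
  {"tx": 0,"ty": 0,"tz": 15,"wx": 0,"wy": 0,"wz": 0},
  {"tx": 0,"ty": 0,"tz": 0,"wx": 0,"wy": 0,"wz": 0},
])

```text
time_s: 3.45
ee_pos: [0.6014, 0.0288, 0.221]
orientation: [0.981, 0.193, 0.002, 0.0]
force: [-0.1, 0.8, 0.5]
grip_width: -0.0005
```

```bash
python3 -c "
from h import *
need(-30,0,.207,22.25)"
```

```text
target [0.5997 0.0286 0.207 ] from [0.6014 0.0288 0.221 ] t 3.45 F [-0.09  0.79  0.54] w -0.0004900154189004541
shift now-axes mm [-1.6 -0.5 14. ] target-axes [-1.6 -0.5 14. ] rotvec [ 0.0016 -0.0033  0.0004]
lid coords now mm -28.4 -0.5
```

arm_command([
  {"tx": -2,"ty": 0,"tz": 7,"wx": 0,"wy": 0,"wz": 0},
  {"tx": 0,"ty": 0,"tz": 6,"wx": 0,"wy": 0,"wz": 0},
  {"tx": -4,"ty": 0,"tz": 0,"wx": 0,"wy": 0,"wz": 0},
  {"tx": 0,"ty": 0,"tz": 0,"wx": 0,"wy": 0,"wz": 0},
])

```text
time_s: 3.95
ee_pos: [0.5958, 0.0263, 0.2085]
orientation: [0.981, 0.193, 0.002, 0.001]
force: [1.0, 0.5, 1.0]
grip_width: -0.0003
```

arm_command([
  {"tx": -2,"ty": 0,"tz": 0,"wx": 0,"wy": 0,"wz": 0},
  {"tx": -2,"ty": 0,"tz": 0,"wx": 0,"wy": 0,"wz": 0},
  {"tx": 0,"ty": 0,"tz": 0,"wx": 0,"wy": 0,"wz": 0},
])

```text
time_s: 4.32
ee_pos: [0.5922, 0.0248, 0.2083]
orientation: [0.981, 0.193, 0.002, 0.001]
force: [0.4, 1.2, 0.1]
grip_width: 0.0002
```

arm_command([
  {"tx": -2,"ty": 0,"tz": 0,"wx": 0,"wy": 0,"wz": 0},
  {"tx": -2,"ty": 0,"tz": 0,"wx": 0,"wy": 0,"wz": 0},
  {"tx": 0,"ty": 0,"tz": 0,"wx": 0,"wy": 0,"wz": 0},
])

```text
time_s: 4.7
ee_pos: [0.5886, 0.0233, 0.2082]
orientation: [0.981, 0.193, 0.002, 0.001]
force: [1.4, -0.1, -0.2]
grip_width: -0.0
```

```bash
python3 -c "
from h import *
need(-30,0,.207,22.25)"
```

```text
target [0.5997 0.0286 0.207 ] from [0.5886 0.0233 0.2082] t 4.7 F [ 1.36 -0.06 -0.16] w -2.680991965513909e-05
shift now-axes mm [12.3 -0.7  1.3] target-axes [12.3 -0.7  1.2] rotvec [ 0.0021 -0.0042  0.0004]
lid coords now mm -42.3 -0.7
```

arm_command([
  {"tx": -2,"ty": 0,"tz": 0,"wx": 0,"wy": 0,"wz": 0},
  {"tx": -2,"ty": 0,"tz": 0,"wx": 0,"wy": 0,"wz": 0},
])

```text
time_s: 4.95
ee_pos: [0.5849, 0.0218, 0.2083]
orientation: [0.981, 0.193, 0.002, 0.001]
force: [3.1, 0.6, -0.7]
grip_width: 0.0001
```

arm_command([
  {"tx": -2,"ty": 0,"tz": 0,"wx": 0,"wy": 0,"wz": 0},
  {"tx": -2,"ty": 0,"tz": 0,"wx": 0,"wy": 0,"wz": 0},
])

```text
time_s: 5.2
ee_pos: [0.5811, 0.0202, 0.2082]
orientation: [0.981, 0.193, 0.002, 0.001]
force: [3.5, -0.0, 0.4]
grip_width: -0.0005
```

arm_command([
  {"tx": -1,"ty": 0,"tz": 0,"wx": 0,"wy": 0,"wz": 0},
  {"tx": -1,"ty": 0,"tz": 0,"wx": 0,"wy": 0,"wz": 0},
])

```text
time_s: 5.45
ee_pos: [0.5793, 0.0194, 0.2082]
orientation: [0.981, 0.193, 0.002, 0.001]
force: [3.7, -1.5, 0.5]
grip_width: 0.0001
```

```bash
python3 -c "
from h import *
need(-30,0,.207,22.25)"
```

```text
target [0.5997 0.0286 0.207 ] from [0.5793 0.0194 0.2082] t 5.45 F [ 3.73 -1.52  0.47] w 7.432637024996772e-05
shift now-axes mm [22.4 -0.8  1.3] target-axes [22.4 -0.8  1.2] rotvec [ 0.0022 -0.0041  0.0004]
lid coords now mm -52.4 -0.8
```

Steady 3 N sliding. I continue in 1 mm steps to the stop.

arm_command([
  {"tx": -1,"ty": 0,"tz": 0,"wx": 0,"wy": 0,"wz": 0},
  {"tx": 0,"ty": 0,"tz": 0,"wx": 0,"wy": 0,"wz": 0},
])

```text
time_s: 5.7
ee_pos: [0.5784, 0.0192, 0.2082]
orientation: [0.981, 0.193, 0.002, 0.001]
force: [3.2, -0.6, 0.2]
grip_width: -0.0002
```

arm_command([
  {"tx": -1,"ty": 0,"tz": 0,"wx": 0,"wy": 0,"wz": 0},
  {"tx": 0,"ty": 0,"tz": 0,"wx": 0,"wy": 0,"wz": 0},
])

```text
time_s: 5.95
ee_pos: [0.5776, 0.019, 0.2082]
orientation: [0.981, 0.193, 0.002, 0.001]
force: [4.3, 1.3, 0.0]
grip_width: -0.0001
```

arm_command([
  {"tx": -1,"ty": 0,"tz": 0,"wx": 0,"wy": 0,"wz": 0},
  {"tx": 0,"ty": 0,"tz": 0,"wx": 0,"wy": 0,"wz": 0},
])

```text
time_s: 6.2
ee_pos: [0.5771, 0.0188, 0.2083]
orientation: [0.981, 0.193, 0.003, 0.0]
force: [7.1, 2.5, -2.5]
grip_width: 0.0001
```

arm_command([
  {"tx": -0.7,"ty": 0,"tz": 0,"wx": 0,"wy": 0,"wz": 0},
  {"tx": 0,"ty": 0,"tz": 0,"wx": 0,"wy": 0,"wz": 0},
])

```text
time_s: 6.45
ee_pos: [0.577, 0.0187, 0.2083]
orientation: [0.981, 0.193, 0.003, 0.0]
force: [11.0, 4.8, -4.0]
grip_width: -0.0001
```

Stop reached: no more travel and force rose to 12 N. I back off, rise, turn and look.

arm_command([
  {"tx": 6,"ty": 0,"tz": 0,"wx": 0,"wy": 0,"wz": 0},
  {"tx": 4,"ty": 0,"tz": -10,"wx": 0,"wy": 0,"wz": 0},
  {"tx": 0,"ty": 0,"tz": -50,"wx": 0,"wy": 0,"wz": 0},
  {"tx": 0,"ty": 0,"tz": -55,"wx": 0,"wy": 0,"wz": 0},
  {"tx": 0,"ty": 0,"tz": -10,"wx": 0,"wy": 0,"wz": -0.18},
])

```text
time_s: 7.08
ee_pos: [0.5857, 0.022, 0.3378]
orientation: [0.959, 0.282, 0.005, 0.002]
force: [-0.8, 0.1, -1.8]
grip_width: 0.0001
```

arm_command([
  {"tx": 0,"ty": 0,"tz": 0,"wx": 0,"wy": 0,"wz": -0.18},
  {"tx": 0,"ty": 0,"tz": 0,"wx": 0,"wy": 0,"wz": -0.18},
  {"tx": 0,"ty": 0,"tz": 0,"wx": 0,"wy": 0,"wz": -0.18},
  {"tx": 0,"ty": 0,"tz": 0,"wx": 0,"wy": 0,"wz": -0.18},
  {"tx": 0,"ty": 0,"tz": 0,"wx": 0,"wy": 0,"wz": -0.18},
], fingers=-1)

```text
time_s: 7.7
ee_pos: [0.5843, 0.0221, 0.3338]
orientation: [0.74, 0.672, 0.001, 0.002]
force: [0.3, 0.2, -0.2]
grip_width: 0.0852
```

arm_command([
  {"tx": 0,"ty": 0,"tz": 0,"wx": 0,"wy": 0,"wz": -0.18},
  {"tx": 0,"ty": 0,"tz": 0,"wx": 0,"wy": 0,"wz": -0.18},
  {"tx": 0,"ty": 0,"tz": 0,"wx": 0,"wy": 0,"wz": -0.13},
  {"tx": 0,"ty": 0,"tz": 0,"wx": 0,"wy": 0,"wz": 0},
])

```text
time_s: 8.2
ee_pos: [0.5844, 0.022, 0.3337]
orientation: [0.558, 0.83, 0.001, 0.002]
force: [-0.0, -0.8, 0.5]
grip_width: 0.0855
```

```bash
python3 - <<'E'
from h import *
need(0,0,.33,112.25)
for n,(x0,y0,x1,y1) in dict(top=(265,110,355,200),scene=(315,170,415,270)).items():
    im=eyes.camera(n)[:,:,::-1]; cv2.imwrite(f"pics/full1_{n}.png",im)
    cv2.imwrite(f"pics/p1_{n}.png",cv2.resize(im[y0:y1,x0:x1],(400,400),interpolation=cv2.INTER_CUBIC))
a=cv2.imread("pics/p1_top.png");b=cv2.imread("pics/p1_scene.png");cv2.imwrite("pics/p1.png",np.hstack([a,b]))
E
```

```text
target [0.6275 0.04   0.33  ] from [0.5844 0.022  0.3337] t 8.2 F [-0.01 -0.81  0.46] w 0.08549017154472632
shift now-axes mm [ 0.4 46.7  3.9] target-axes [ 0.3 46.7  3.7] rotvec [ 0.0038  0.0019 -0.001 ]
lid coords now mm -46.7 -0.3
```

View pics/p1.png

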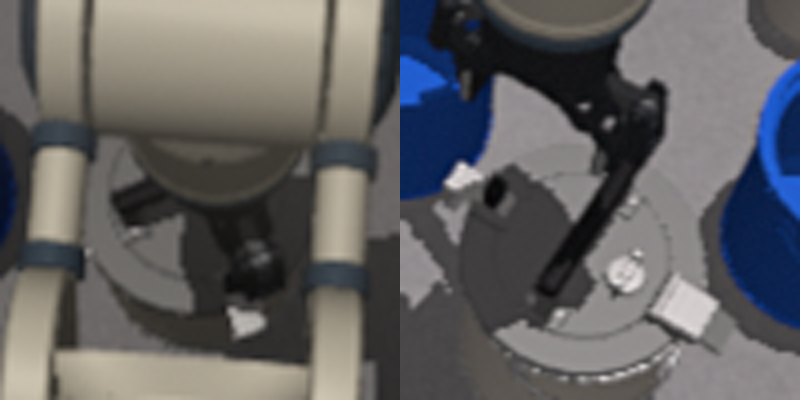

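```bash
python3 - <<'E'
from h import *
for f in("scene0","full1_scene"):
    im=cv2.imread(f"pics/{f}.png");g=im.min(axis=2)
    for (x0,y0,x1,y1) in((375,235,402,260),(362,230,382,250)):
        s=g[y0:y1,x0:x1];N,l,st,c=cv2.connectedComponentsWithStats((s>150).astype(np.uint8));i=1+np.argmax(st[1:,4]);print(f,st[i,4],(c[i]+[x0,y0]).round(2))
im=cv2.imread("pics/full1_scene.png").max(axis=2)[205:230,330:350]
N,l,st,c=cv2.connectedComponentsWithStats((im<30).astype(np.uint8))
for i in range(1,N): print(st[i,4],c[i]+[330,205], plane("scene",c[i]+[330,205],.218))
E
```

```text
scene0 148 [386.49 246.14]
scene0 69 [371.84 237.9 ]
full1_scene 143 [385.92 246.06]
full1_scene 61 [371.11 237.95]
26 [338.07692308 217.88461538] [0.56221556 0.01048592 0.218     ]
```

The scene view shows the knob moved from (342,220) to (338,218), about 13.5 mm outward, so the lock is open. The tin's spout is within about 0.6 px of before. Now to the handle.

arm_command([
  {"tx": 0,"ty": 23,"tz": 0,"wx": 0.004,"wy": 0.002,"wz": 0},
  {"tx": 0,"ty": 23,"tz": 0,"wx": 0,"wy": 0,"wz": 0},
  {"tx": 0,"ty": 0,"tz": 30,"wx": 0,"wy": 0,"wz": 0},
  {"tx": 0,"ty": 0,"tz": 30,"wx": 0,"wy": 0,"wz": 0},
  {"tx": 0,"ty": 0,"tz": 0,"wx": 0,"wy": 0,"wz": 0},
], newtons=20)

```text
time_s: 8.93
ee_pos: [0.626, 0.0394, 0.2716]
orientation: [0.558, 0.83, -0.001, -0.002]
force: [-0.8, -0.4, 0.2]
grip_width: 0.0855
```

```bash
python3 - <<'E'
from h import *
need(-0.5,0,.234,112.25)
for n,(x0,y0,x1,y1) in dict(scene=(315,170,415,270)).items():
    im=eyes.camera(n)[:,:,::-1]
    cv2.imwrite(f"pics/p2_{n}.png",cv2.resize(im[y0:y1,x0:x1],(600,600),interpolation=cv2.INTER_CUBIC))
E
```

```text
target [0.627  0.0398 0.234 ] from [0.626  0.0394 0.2716] t 8.925 F [-0.84 -0.39  0.18] w 0.0855413050585613
shift now-axes mm [-0.1  1.2 37.6] target-axes [-0.1  1.1 37.6] rotvec [-0.0038 -0.0017 -0.0024]
lid coords now mm -1.6 0.1
```

View pics/p2_scene.png

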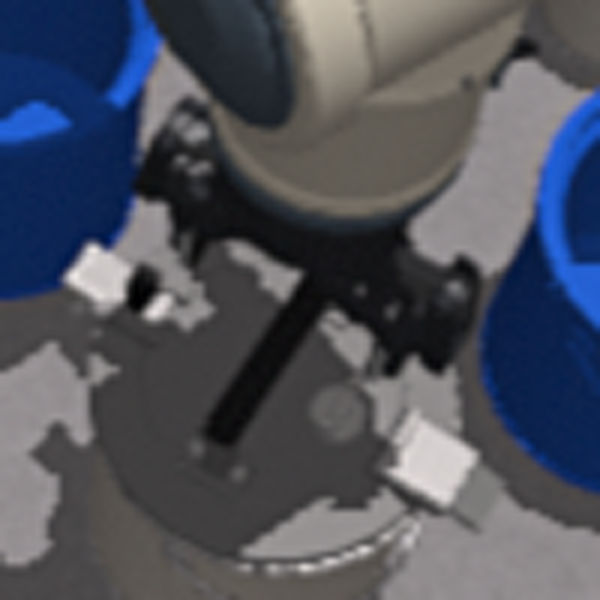

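The open fingers straddle the bar, at crop (195,240) and (410,365), with the bar near their midpoint at (310,290). I descend and half-close.

arm_command([
  {"tx": 0,"ty": 1,"tz": 20,"wx": -0.002,"wy": 0,"wz": 0},
  {"tx": 0,"ty": 0,"tz": 18,"wx": 0,"wy": 0,"wz": 0},
  {"tx": 0,"ty": 0,"tz": 0,"wx": 0,"wy": 0,"wz": 0},
])

```text
time_s: 9.35
ee_pos: [0.6282, 0.0398, 0.2359]
orientation: [0.558, 0.83, 0.001, 0.0]
force: [-0.9, -0.5, -1.0]
grip_width: 0.085
```

arm_command([
  {"tx": 0,"ty": 0,"tz": 0,"wx": 0,"wy": 0,"wz": 0},
  {"tx": 0,"ty": 0,"tz": 0,"wx": 0,"wy": 0,"wz": 0},
  {"tx": 0,"ty": 0,"tz": 0,"wx": 0,"wy": 0,"wz": 0},
], fingers=0.5)

```text
time_s: 9.72
ee_pos: [0.6284, 0.0398, 0.236]
orientation: [0.558, 0.83, 0.001, 0.001]
force: [0.9, 0.6, 0.2]
grip_width: 0.032
```

arm_command([
  {"tx": 0,"ty": 0,"tz": 0,"wx": 0,"wy": 0,"wz": 0},
  {"tx": 0,"ty": 0,"tz": 0,"wx": 0,"wy": 0,"wz": 0},
], fingers=0.58)

```text
time_s: 9.98
ee_pos: [0.6281, 0.0398, 0.2353]
orientation: [0.558, 0.83, 0.001, 0.001]
force: [-0.5, 0.2, 0.1]
grip_width: 0.0182
```

```bash
python3 -c "
from h import *
need(-.5,0,.234,112.25)"
```

```text
target [0.627  0.0398 0.234 ] from [0.6281 0.0398 0.2353] t 9.975 F [-0.53  0.24  0.14] w 0.018183852869945456
shift now-axes mm [ 0.4 -1.   1.3] target-axes [ 0.4 -1.   1.3] rotvec [ 0.002  -0.     -0.0003]
lid coords now mm 0.5 -0.4
```

No contact force at 18 mm opening, so the jaws are centred within about 1 mm. I close fully.

arm_command([
  {"tx": 0,"ty": 0,"tz": 1,"wx": 0,"wy": 0,"wz": 0},
  {"tx": 0,"ty": 0,"tz": 0,"wx": 0,"wy": 0,"wz": 0},
  {"tx": 0,"ty": 0,"tz": 0,"wx": 0,"wy": 0,"wz": 0},
], fingers=1, newtons=20)

```text
time_s: 10.35
ee_pos: [0.6282, 0.0398, 0.2353]
orientation: [0.557, 0.83, 0.001, 0.001]
force: [-5.5, 0.3, 13.0]
grip_width: 0.0159
```

arm_command([
  {"tx": 0,"ty": 0,"tz": 0,"wx": 0,"wy": 0,"wz": 0},
  {"tx": 0,"ty": 0,"tz": 0,"wx": 0,"wy": 0,"wz": 0},
  {"tx": 0,"ty": 0,"tz": 0,"wx": 0,"wy": 0,"wz": 0},
], newtons=80)

```text
time_s: 10.72
ee_pos: [0.6282, 0.0398, 0.2355]
orientation: [0.557, 0.83, 0.001, 0.001]
force: [-5.3, 0.3, 14.8]
grip_width: 0.0146
```

```bash
python3 -c "
from h import *
need(-.5,0,.234,112.25)"
```

```text
target [0.627  0.0398 0.234 ] from [0.6282 0.0398 0.2355] t 10.725 F [-5.28  0.3  14.82] w 0.014590905965533993
shift now-axes mm [ 0.5 -1.1  1.5] target-axes [ 0.5 -1.1  1.5] rotvec [ 0.0029  0.0006 -0.    ]
lid coords now mm 0.6 -0.5
```

arm_command([
  {"tx": 0,"ty": -0.7,"tz": -1,"wx": 0,"wy": 0,"wz": 0},
  {"tx": 0,"ty": 0,"tz": 0,"wx": 0,"wy": 0,"wz": 0},
])

```text
time_s: 10.98
ee_pos: [0.6282, 0.0396, 0.2356]
orientation: [0.557, 0.83, 0.001, 0.001]
force: [6.2, 1.0, 1.6]
grip_width: 0.0147
```

arm_command([
  {"tx": 0,"ty": 0,"tz": -0.7,"wx": 0,"wy": 0,"wz": 0},
  {"tx": 0,"ty": 0,"tz": -0.7,"wx": 0,"wy": 0,"wz": 0},
])

```text
time_s: 11.22
ee_pos: [0.6277, 0.0395, 0.2361]
orientation: [0.558, 0.83, 0.001, 0.001]
force: [5.5, -0.9, -11.7]
grip_width: 0.0146
```

```bash
python3 -c "
from h import *
need(-.5,0,.234,112.25);print(monitor.observe()['wrist_torque'])"
```

```text
target [0.627  0.0398 0.234 ] from [0.6277 0.0395 0.2361] t 11.225 F [  5.46  -0.92 -11.74] w 0.014629743080813263
shift now-axes mm [ 0.6 -0.5  2.1] target-axes [ 0.6 -0.5  2.1] rotvec [ 0.002  -0.     -0.0003]
lid coords now mm 0.0 -0.6
[-0.042502   -1.23413356  0.21882514]
```

arm_command([
  {"tx": 0,"ty": 0.35,"tz": -0.5,"wx": 0,"wy": 0,"wz": 0},
  {"tx": 0,"ty": 0,"tz": 0,"wx": 0,"wy": 0,"wz": 0},
])

```text
time_s: 11.48
ee_pos: [0.6276, 0.0395, 0.2363]
orientation: [0.558, 0.83, 0.0, 0.0]
force: [4.9, -0.4, -13.4]
grip_width: 0.015
```

arm_command([
  {"tx": 0,"ty": 0,"tz": -0.7,"wx": 0,"wy": 0,"wz": 0},
  {"tx": 0,"ty": 0,"tz": 0,"wx": 0,"wy": 0,"wz": 0},
])

```text
time_s: 11.72
ee_pos: [0.6273, 0.0398, 0.2373]
orientation: [0.558, 0.83, 0.001, -0.0]
force: [2.5, -0.4, -16.7]
grip_width: 0.0149
```

```bash
python3 -c "
from h import *
need(-.5,0,.234,112.25);print(monitor.observe()['wrist_torque'])"
```

```text
target [0.627  0.0398 0.234 ] from [0.6273 0.0398 0.2373] t 11.725 F [  2.48  -0.41 -16.75] w 0.014882648415821379
shift now-axes mm [ 0.1 -0.2  3.3] target-axes [ 0.1 -0.2  3.3] rotvec [ 0.0007 -0.0008 -0.0003]
lid coords now mm -0.3 -0.1
[ 0.09453474 -0.85598197  0.17022084]
```

arm_command([
  {"tx": 0,"ty": 0,"tz": -0.7,"wx": 0,"wy": 0,"wz": 0},
  {"tx": 0,"ty": 0,"tz": 0,"wx": 0,"wy": 0,"wz": 0},
])

```text
time_s: 11.98
ee_pos: [0.6277, 0.0398, 0.2388]
orientation: [0.558, 0.83, 0.001, 0.0]
force: [0.9, 1.0, -12.0]
grip_width: 0.0146
```

arm_command([
  {"tx": 0,"ty": 0,"tz": -0.7,"wx": 0,"wy": 0,"wz": 0},
  {"tx": 0,"ty": 0,"tz": 0,"wx": 0,"wy": 0,"wz": 0},
])

```text
time_s: 12.22
ee_pos: [0.6279, 0.0397, 0.2397]
orientation: [0.558, 0.83, 0.001, 0.001]
force: [0.9, 1.2, -8.9]
grip_width: 0.015
```

arm_command([
  {"tx": 0,"ty": 0,"tz": -0.7,"wx": 0,"wy": 0,"wz": 0},
  {"tx": 0,"ty": 0,"tz": 0,"wx": 0,"wy": 0,"wz": 0},
])

```text
time_s: 12.48
ee_pos: [0.6279, 0.0397, 0.2403]
orientation: [0.558, 0.83, 0.001, 0.001]
force: [0.9, 0.2, -8.0]
grip_width: 0.0145
```

arm_command([
  {"tx": 0,"ty": 0,"tz": -0.7,"wx": 0,"wy": 0,"wz": 0},
  {"tx": 0,"ty": 0,"tz": 0,"wx": 0,"wy": 0,"wz": 0},
])

```text
time_s: 12.72
ee_pos: [0.6279, 0.0397, 0.2409]
orientation: [0.558, 0.83, 0.001, 0.001]
force: [0.9, 0.1, -7.6]
grip_width: 0.0144
```

```bash
python3 -c "
from h import *
need(-.5,0,.234,112.25);print(monitor.observe()['wrist_torque'])"
```

```text
target [0.627  0.0398 0.234 ] from [0.6279 0.0397 0.2409] t 12.725 F [ 0.92  0.1  -7.63] w 0.014391470535893772
shift now-axes mm [ 0.5 -0.8  6.9] target-axes [ 0.5 -0.8  6.9] rotvec [ 0.0024  0.0001 -0.0004]
lid coords now mm 0.3 -0.5
[ 0.2131142  -0.41604757  0.04023562]
```

The seal let go, with a peak of about 17 N. I raise to 30 mm above the shut height (TCP ≈0.2655).

arm_command([
  {"tx": 0,"ty": 0,"tz": -2,"wx": 0,"wy": 0,"wz": 0},
  {"tx": 0,"ty": 0,"tz": -3,"wx": 0,"wy": 0,"wz": 0},
  {"tx": 0,"ty": 0,"tz": -4,"wx": 0,"wy": 0,"wz": 0},
  {"tx": 0,"ty": 0,"tz": -4,"wx": 0,"wy": 0,"wz": 0},
  {"tx": 0,"ty": 0,"tz": -4,"wx": 0,"wy": 0,"wz": 0},
])

```text
time_s: 13.35
ee_pos: [0.6277, 0.0396, 0.2581]
orientation: [0.558, 0.83, 0.001, 0.001]
force: [-1.3, -0.8, -5.2]
grip_width: 0.0147
```

arm_command([
  {"tx": 0,"ty": 0,"tz": -4,"wx": 0,"wy": 0,"wz": 0},
  {"tx": 0,"ty": 0,"tz": -3,"wx": 0,"wy": 0,"wz": 0},
  {"tx": 0,"ty": 0,"tz": -1,"wx": 0,"wy": 0,"wz": 0},
  {"tx": 0,"ty": 0,"tz": 0,"wx": 0,"wy": 0,"wz": 0},
  {"tx": 0,"ty": 0,"tz": 0,"wx": 0,"wy": 0,"wz": 0},
])

```text
time_s: 13.98
ee_pos: [0.6277, 0.0396, 0.2656]
orientation: [0.558, 0.83, 0.001, 0.0]
force: [-0.1, 0.3, -3.6]
grip_width: 0.0144
```

```bash
python3 - <<'E'
from h import *
need(0,0,.2655,112.25);print(monitor.observe()['wrist_torque'])
for n,(x0,y0,x1,y1) in dict(top=(265,110,355,200),scene=(305,180,415,290)).items():
    im=eyes.camera(n)[:,:,::-1]; cv2.imwrite(f"pics/full3_{n}.png",im)
    cv2.imwrite(f"pics/p3_{n}.png",cv2.resize(im[y0:y1,x0:x1],(400,400),interpolation=cv2.INTER_CUBIC))
a=cv2.imread("pics/p3_top.png");b=cv2.imread("pics/p3_scene.png");cv2.imwrite("pics/p3.png",np.hstack([a,b]))
E
```

```text
target [0.6275 0.04   0.2655] from [0.6277 0.0396 0.2656] t 13.975 F [-0.07  0.31 -3.59] w 0.014438764979304674
shift now-axes mm [ 0.4 -0.   0.1] target-axes [ 0.4 -0.   0.1] rotvec [ 0.0018 -0.0001 -0.0003]
lid coords now mm 0.0 -0.4
[ 0.0243086  -0.04946162  0.0064461 ]
```

View pics/p3.png

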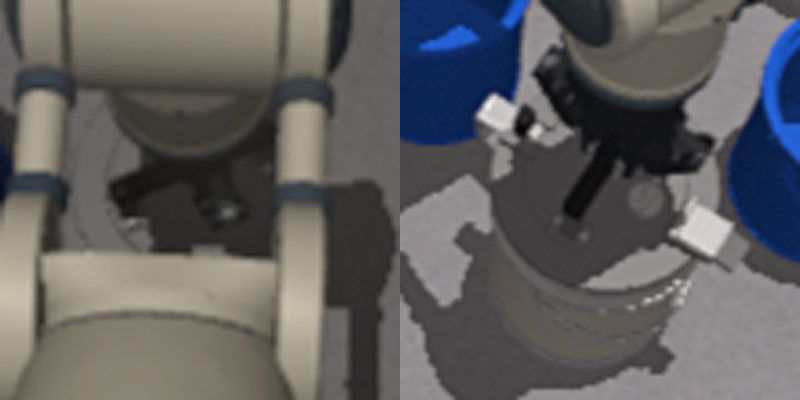

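```bash
python3 - <<'E'
from h import *
g=cv2.imread("pics/full3_scene.png").min(axis=2)
for (x0,y0,x1,y1) in((375,225,405,260),(320,195,350,225)):
    s=g[y0:y1,x0:x1]
    N,l,st,c=cv2.connectedComponentsWithStats((s>150).astype(np.uint8));i=1+np.argmax(st[1:,4]);print(st[i,4],(c[i]+[x0,y0]).round(2))
g=cv2.imread("pics/full1_scene.png").min(axis=2)[200:235,320:350]
N,l,st,c=cv2.connectedComponentsWithStats((g>150).astype(np.uint8));i=1+np.argmax(st[1:,4]);print("lock before",st[i,4],(c[i]+[320,200]).round(2))
for uv in((386.2,246.1),(c[i]+[320,200])):
    P=plane("scene",uv,.2); 
    for dz in(.02,.03,.04): print(dz,proj("scene",P+[0,0,dz]).round(2))
b=cv2.imread("pics/full3_scene.png")[205:275,320:405];cv2.imwrite("pics/z.png",cv2.resize(b,None,fx=7,fy=7,interpolation=cv2.INTER_CUBIC))
E
```

```text
141 [387.95 242.28]
70 [331.46 210.66]
lock before 37 [330.46 213.62]
0.02 [387.4  243.59]
0.03 [388.02 242.3 ]
0.04 [388.64 240.98]
0.02 [330.65 210.65]
0.03 [330.74 209.12]
0.04 [330.84 207.57]
```

View pics/z.png

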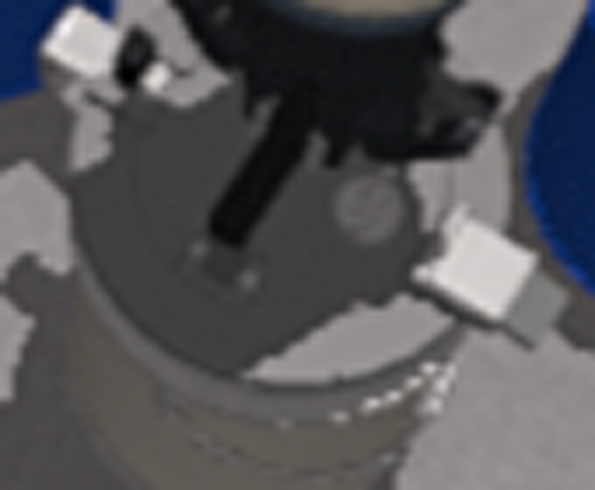

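```bash
python3 - <<'E'
from h import *
im=cv2.imread("pics/full3_scene.png").max(axis=2)[203:222,330:346]
N,l,st,c=cv2.connectedComponentsWithStats((im<30).astype(np.uint8))
for i in range(1,N): print(st[i,4],c[i]+[330,203])
P=plane("scene",(338.08,217.88),.218)
for dz in(.02,.03,.04): print(dz,proj("scene",P+[0,0,dz]).round(2))
A=[cv2.imread(f"pics/{f}.png")[235:300,315:400] for f in("scene0","full1_scene","full3_scene")]
cv2.imwrite("pics/cmp.png",np.hstack([cv2.resize(a,None,fx=3.1,fy=3.1,interpolation=cv2.INTER_CUBIC) for a in A]))
E
```

```text
4 [344.75 203.75]
11 [338.18181818 214.45454545]
0.02 [338.41 214.91]
0.03 [338.58 213.38]
0.04 [338.75 211.83]
```

View pics/cmp.png

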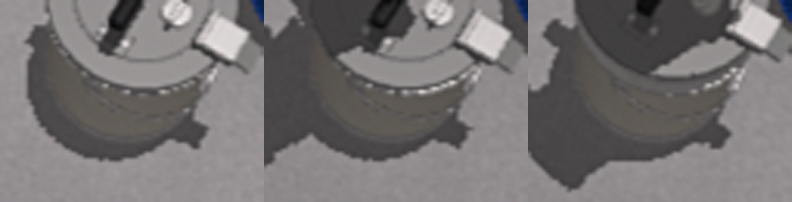

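```bash
python3 - <<'E'
from h import *
G=[cv2.cvtColor(cv2.imread(f"pics/{f}.png"),cv2.COLOR_BGR2GRAY).astype(float) for f in("scene0","full1_scene","full3_scene")]
# wall-bottom/shadow boundary: vertical profile of edges in columns
for x in (345,350,355,360):
    print(x,[g[268:290,x-1:x+2].mean(axis=1).round().astype(int).tolist() for g in G])
for i in (0,1):
    a=G[i][262:283,338:378];b=G[2]
    best=cv2.matchTemplate(b[256:289,332:384].astype(np.float32),a.astype(np.float32),cv2.TM_CCOEFF_NORMED)
    print(i,cv2.minMaxLoc(best)[1],cv2.minMaxLoc(best)[3], cv2.phaseCorrelate(a,b[262:283,338:378],cv2.createHanningWindow((40,21),cv2.CV_64F)))
E
```

```text
345 [[93, 92, 92, 93, 93, 93, 94, 94, 88, 89, 87, 79, 75, 75, 74, 73, 72, 77, 133, 150, 149, 149], [88, 88, 88, 89, 89, 90, 90, 90, 85, 85, 84, 75, 73, 71, 71, 70, 69, 74, 127, 144, 144, 143], [89, 90, 90, 90, 90, 91, 92, 91, 86, 86, 85, 77, 73, 72, 72, 72, 72, 70, 75, 138, 147, 145]]
350 [[92, 95, 89, 92, 94, 94, 94, 94, 95, 94, 87, 91, 82, 75, 74, 76, 75, 73, 92, 142, 150, 149], [88, 91, 85, 89, 90, 90, 91, 91, 91, 90, 84, 87, 79, 71, 72, 73, 71, 70, 88, 136, 144, 144], [89, 92, 86, 89, 91, 92, 91, 91, 93, 92, 84, 89, 80, 72, 72, 74, 74, 70, 75, 136, 146, 146]]
355 [[96, 91, 89, 93, 93, 94, 95, 95, 96, 96, 92, 85, 88, 78, 74, 75, 72, 75, 129, 150, 150, 147], [91, 88, 86, 90, 90, 91, 90, 91, 92, 92, 89, 83, 84, 74, 71, 72, 70, 72, 123, 144, 145, 141], [93, 89, 86, 91, 90, 91, 92, 93, 93, 93, 89, 83, 86, 75, 72, 72, 71, 71, 105, 142, 147, 143]]
360 [[93, 94, 94, 92, 95, 90, 93, 95, 96, 96, 88, 89, 84, 76, 72, 70, 86, 129, 146, 148, 150, 149], [90, 90, 90, 88, 91, 87, 89, 91, 91, 92, 86, 86, 81, 72, 70, 68, 82, 124, 140, 143, 143, 143], [91, 91, 91, 89, 92, 88, 90, 92, 93, 93, 86, 87, 82, 73, 71, 69, 83, 125, 142, 144, 146, 144]]
0 0.6838468909263611 (5, 7) ((0.023645902854806167, -0.24154581323684354), 0.9411516771551897)
1 0.6838648319244385 (6, 6) ((-0.08352105345345606, 0.17137383359246527), 0.9735189239921954)
```

```bash
python3 - <<'E'
from h import *
for f in("scene0","full1_scene","full3_scene"):
    for th in(40,50,60):
        im=cv2.imread(f"pics/{f}.png").max(axis=2)[205:230,331:348]
        N,l,st,c=cv2.connectedComponentsWithStats((im<th).astype(np.uint8))
        print(f,th,[(int(st[i,4]),(c[i]+[331,205]).round(2).tolist(),(st[i,:4]+[331,205,0,0]).tolist()) for i in range(1,N) if st[i,4]>8])
s=monitor.observe();print(s['time_s'],abs(s['qd']).max(),s['ee_pos'],s['force'],s['grip_width'],Ro.from_quat(s['orientation']).apply([0,0,1]))
E
```

```text
scene0 40 [(13, [342.23, 220.77], [341, 218, 4, 6])]
scene0 50 [(22, [342.18, 220.23], [340, 217, 5, 7])]
scene0 60 [(25, [342.2, 220.36], [340, 217, 5, 8])]
full1_scene 40 [(32, [338.28, 217.56], [336, 214, 6, 8])]
full1_scene 50 [(36, [338.31, 217.42], [336, 214, 6, 8])]
full1_scene 60 [(43, [338.47, 217.51], [336, 214, 7, 9]), (16, [336.31, 225.12], [332, 223, 10, 5])]
full3_scene 40 [(9, [346.44, 206.44], [345, 205, 3, 5]), (22, [338.68, 213.5], [337, 210, 5, 8])]
full3_scene 50 [(9, [346.44, 206.44], [345, 205, 3, 5]), (27, [338.85, 213.33], [337, 210, 5, 8])]
full3_scene 60 [(9, [346.44, 206.44], [345, 205, 3, 5]), (31, [338.68, 213.1], [336, 209, 6, 9]), (11, [338.36, 221.82], [336, 220, 6, 4])]
14.075 0.0018043981463617335 [0.6277155  0.03963112 0.26555526] [ 0.62443641 -0.15917526 -4.25804882] 0.01465592018514295 [ 1.62237983e-03  7.73733976e-04 -9.99998385e-01]
```

The lock knob rose about 28–29 mm and the spout about 30 mm, so the lid is level. The tin's outline is unchanged and the arm is still. I hand in.

```bash
python3 -c "
from workcell import bot
print(bot.close_job())"
```

```text
the job is handed in; nothing more can be done
None
```

I pushed the rim lock outward to its stop, then gripped the bridge handle and pulled the lid straight up. The seal let go at about 17 N. I handed the job in at about 14 s, still holding the lid.

**Last checks:**
- **Lock:** the knob moved about 13.5 mm in the images, and at the stop the push rose from 3 N to about 12 N with no further travel.
- **Height:** the gripper stands 30 mm above its shut height; by image the spout rose about 30 mm and the lock knob about 28–29 mm.
- **Centring:** the gripper is within about 0.5 mm of where it held the shut lid, and the images show the tin's base unmoved.
- **Level and still:** the tool tilt is about 0.1°, the joints are still, and only about 4 N of lid weight is on the wrist.

**Checks that were weak or disagreed:**
- After the lock push, the spout and fork looked about 0.6 px (roughly 2 mm) off, but the tin's body profile showed no shift.
- A rise check on the lock slide's white patch disagreed (about 20 mm). I discarded it because the patch showed only 37 px before against 70 px after.
- Closing the grip pressed briefly on the lid with about 15 N down and 5 N sideways, and a correction overshot to about 6 N the other way before it settled.
- I did not re-measure the bystanders afterwards. The arm's path went over them at 0.34 m, and I felt no unexpected contact.

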